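# Inspect a sealed amulet cell in the bench viewer

### The arm

A 6-joint arm with a two-finger parallel gripper is mounted at the origin on the work surface. World frame = base frame: x ahead of the robot, y to its left, z up, the work surface at z = 0. Lengths are in m, angles in rad, forces in N, time in s.
With the tool pointing down it reaches from about 0.375 to 0.9 m from the base axis. Payload 3.1 kg.
Tool frame: the origin (TCP) lies between the finger pads; the fingertips stand 19 mm ahead of it and the grasp point (between the pads) is the TCP (tips_ahead is the distance from the TCP to the fingertips, in m); z points along the fingers, y is the line along which they close (so a half turn about z gives the same grasp; the last joint's range is limited). The gripper opens to 87 mm and grips with 3 to 60 N. Pads are 19 mm wide; open, the fingers measure 117 mm over their backs; the gripper's body (75 mm by 190 mm) begins 51 mm behind the grasp point.
Start: joints at [0.981, 0.527, 1.433, -0, 1.181, -0.178], TCP at [0.25, 0.573, 0.242] pointing down, gripper open.
Joint ranges: [-3.08, 3.08], [-0.75, 2.2], [0.22, 2.44], [-1.43, 4.57], [0, 2.65], [-2.85, 2.85]. Speed limits (rad/s): [2.79, 2.79, 3.14, 3.14, 3.14, 3.14].

### API

Orientations are given as a 3x3 rotation matrix whose columns are the frame's x, y, z axes.
In Python, from plant import * gives the robot as it stands. The module is installed in compiled form; this text tells all that it offers.
- The arm moves only by the tool servo_tool, never from a script. Its argument "rows" is a list of rows, each a list of 3 entries, a list of its own where there are three numbers: the shift along the tool's x, y, z in m, then the turn about the tool's z in rad, then the closure, from 0 (fully open) to 1 (shut). In form: [[[x, y, z], yaw, fingers], ...]. A call has 1 to 10 rows; each row shifts and turns the commanded pose from where the row before left it, along the tool's axes as they then stand; what a row does not reach is not made up. A row lasts 1/12 s, in which the tool goes at most 41.7 mm and 7.16 degrees, less where a joint would pass 70% of its speed; a pose out of reach is approached as far as the arm can. A call is refused whole if a number of a shift passes 0.0417 or a number of a turn 0.125, either way. A call with a gripper value outside its range is refused whole. The fingers move at their own pace and stop on an object; the grip force is fixed at half the most. Time passes only in rows, so rows that do not move let the fingers close. It gives the time, the measured TCP pose, the force, the opening and the grip force at its end, in the units of the state.
- sense(): the state, without advancing time (a new reading comes with each control period).
- snapshot(name): name is "side" or "top"; returns a dict with "frame" (480x640x3 uint8, red, green, blue), "fx", "fy", "cx", "cy" (pixels), "D" ([k1, k2, p1, p2, k3] as OpenCV has them; the pictures are not rectified), "world_from_camera" (4x4, takes a point from camera to world coordinates). Camera axes: x right, y up, looking along -z (the intrinsics and any distortion apply to the point x, -y, -z); pixel columns grow to the right and rows downward; lengths in m; the calibration is good to about 2 mm. A picture is of the moment at which its call begins. There is no depth.
- hand_in(): hands the job in; it is judged then, once.
The state is a dict: "time_s": time; "joint_positions": joint angles; "joint_vel": joint speeds; "effort": joint torques, N m; "eef_pos": TCP position; "ee_rot": TCP orientation; "wrist_force": force on the tool from outside, world axes, zero at the start; "moment": the same for the moment, N m; "width": finger opening in m; "grasp_force": force on a finger pad.
Only numpy, scipy, OpenCV 4.12 (cv2) and the standard library are available. Lean on these libraries where they do the work, as an engineer would, in place of code of your own. Each camera call takes 0.05 s, during which the arm holds its last target. There are 200 camera calls.

### The job

Hang the aperture plate by its eye on the lamp's peg in the bench viewer and let go of it. Then pick up the glass amulet cell by its two frosted faces only, never touching the clear ones, and hold it still, upright and centred in the light path above the ring mark on the base, clear faces towards lamp and lens. Finish while still holding it there, and leave the medals, the ring case and the loupe where they are.

Things in the scene. Friction and masses are not known exactly. Their poses are not given: they have to be found in the camera images.
- viewer: Fixed bench viewer: grey lamp box (far), black lens tube (near), base 110 mm wide, 12 thick. Origin: on the table under the ring mark between them; x along the light path from lens to lamp, z up. In mm: base x -130 to 200; lens tube 52 wide, x -128 to -47, axis at z 93, top 119; lamp box 90 wide, face at x 120, back 200, top z 140.
- viewer_spot (a point): The point on the light path straight above the ring mark: x = y = 0 of the viewer, 93 mm above the table. Axes as the viewer's.
- peg_tip (a point): Free end of the steel peg on the lamp's face, on its axis (viewer frame 70, 0, 141 mm; axes as the viewer's). Peg 6 mm thick, rounded 3 mm past this point; from here it runs 50 mm in +x to the lamp's face, falling 7 mm on the way, so that what hangs on it does not slip off.
- aperture_plate: Loose aluminium plate upright in its stand, about 70 g. Origin: centre of its bottom edge; z up, x through its thickness, y across; both sides alike. 60 mm wide, 85 high, 6 thick; 20 mm aperture centred 30 mm up, 16 mm round eye centred 70 mm up. On top, from 85 to 130 mm up, a black grip tab 30 mm wide (y), 10 thick (x).
- plate_eye (a point): Centre of the plate's eye (16 mm round hole, axis along the plate's x), 70 mm above its bottom edge. When it hangs, the top of the eye rests on the peg, so this point lies 5 mm below the peg's axis.
- plate_tab (a point): Grip point in the plate's tab, 112 mm above its bottom edge, 18 mm below its top.
- plate_stand: Dark steel stand, fixed, 50 (x) x 90 (y) x 28 mm high, with a slot 8 mm wide (x) and 66 mm long (y), 22 mm deep, in which the plate stands. Origin: centre of its underside. It and the tray may change sides.
- cell: Sealed glass cell with a gold amulet inside, about 140 g, standing loose in one of the tray's compartments. 70 mm high (z); origin: centre of its underside. The two frosted faces look to +y and -y, 34 mm apart, 18 wide: grip these. The two clear faces look to +x and -x, 24 mm apart, 28 wide. Front and back alike.
- cell_middle (a point): Middle of the cell, where the amulet sits, 35 mm above its underside. This point belongs on the light path.
- tray: Black open tray with red lining, fixed, 250 (x) x 170 (y) mm, walls and dividers 25 mm high, 3 x 2 compartments about 77 mm square, floor 5 mm thick. Origin: centre of its underside. Nothing in it but the cell is higher than 31 mm above the table.
- medal_round: Round gold-framed medal, 38 mm, 8 high, with a loop; lies in the tray. Leave it.
- medal_square: Oblong gold-framed medal, 40 x 30 x 9 mm, with a loop; lies in the tray. Leave it.
- ring_case: Closed black ring case 44 x 44 x 26 mm, in the tray. Leave it.
- loupe: Black and steel folded loupe, 20 mm high, 61 mm long, on the table beyond the left-hand tray or stand. Leave it.
Things that resemble listed ones, but are neither listed nor needed, are in the scene too. Leave any blue or green look-alike of the cell alone.

How it is judged:
By the outcome, as a careful person would: the job done as asked, in the order asked, and still so for the second after the job is handed in, while the arm keeps its last pose, push and grip.
It also fails if it takes over 64 s, if anything falls off the work surface, if the arm or the gripper's body presses on something with over 40 N, if the wrist force passes 120 N, or if a joint passes its speed limit or range.

## Working session

There is one attempt and no reset: what is moved stays moved. The work goes in short steps, Python scripts to look and compute and a tool call to move; the robot and the scene stay as the last step left them, time stands still between calls to the robot, and variables do not carry over. Pictures are saved under pics/ and viewed, at most 10 in all, crops included, and the job is handed in when it is done.

Besides the shell and the picture viewer there is one more tool, called after "Request:" as a command line: name --argument value ..., lists and objects as JSON in quotes. servo_tool: Moves the arm, as the interface text tells. Its arguments: {"type":"object","properties":{"rows":{"type":"array","items":{"type":"array"}}},"required":["rows"]}

```bash
mkdir -p pics; cat > h.py <<'E'
import numpy as np, cv2, pickle
from plant import *
def cam(n,save=None):
    s=snapshot(n)
    if save: cv2.imwrite(f'pics/{save}.png',s['frame'][:,:,::-1])
    pickle.dump(s,open(f'{n}.pkl','wb')); return s
def K(s): return np.array([[s['fx'],0,s['cx']],[0,s['fy'],s['cy']],[0,0,1.]])
def ray(s,uv):
    p=cv2.undistortPoints(np.array([[uv]],float),K(s),np.array(s['D'],float))[0,0]
    T=np.array(s['world_from_camera']); d=T[:3,:3]@np.array([p[0],-p[1],-1]); return T[:3,3],d
def atz(s,uv,z):
    o,d=ray(s,uv); return o+d*(z-o[2])/d[2]
def proj(s,P):
    T=np.linalg.inv(np.array(s['world_from_camera'])); P=np.atleast_2d(P)
    c=P@T[:3,:3].T+T[:3,3]; c=c*[1,-1,-1]
    return cv2.projectPoints(c,np.zeros(3),np.zeros(3),K(s),np.array(s['D'],float))[0][:,0]
def load(n): return pickle.load(open(f'{n}.pkl','rb'))
E
python3 - <<'E'
from h import *
for n in('top','side'):
    s=cam(n,n+'0'); print(n,np.round(s['world_from_camera'],3).tolist(),s['fx'],s['D'])
x=sense();print(x)
E
```

```text
top [[0.011, 0.993, -0.12, 0.384], [-1.0, 0.012, 0.009, -0.013], [0.011, 0.12, 0.993, 1.001], [0.0, 0.0, 0.0, 1.0]] 503.34219072470734 [-0.1143822  0.         0.         0.         0.       ]
side [[0.977, 0.16, -0.138, 0.36], [-0.211, 0.721, -0.66, -0.703], [-0.006, 0.674, 0.738, 0.909], [0.0, 0.0, 0.0, 1.0]] 520.466882331766 [-0.10657621  0.          0.          0.          0.        ]
{'time_s': 0.1, 'joint_positions': array([ 9.80475197e-01,  5.28362984e-01,  1.43380239e+00, -1.58010871e-05,
        1.18136158e+00, -1.78491783e-01]), 'joint_vel': array([ 0.00071352, -0.00189827, -0.00174868, -0.00102549, -0.00106297,
        0.00078318]), 'effort': array([-4.35556840e-04, -4.40988743e+01, -1.77149820e+01,  6.34775637e-02,
        5.34046255e-02, -6.94601317e-05]), 'eef_pos': array([0.24979625, 0.57222621, 0.24066674]), 'ee_rot': array([[-9.16392326e-01,  4.00279867e-01, -1.06453798e-03],
       [ 4.00281147e-01,  9.16390962e-01, -1.61507488e-03],
       [ 3.29051023e-04, -1.90615671e-03, -9.99998129e-01]]), 'wrist_force': array([-0.48847333,  0.97533149,  0.25237588]), 'moment': array([-0.01237503, -0.04918468,  0.01554813]), 'grasp_force': 0.0, 'width': 0.08657393174184494}
```

View pics/top0.png

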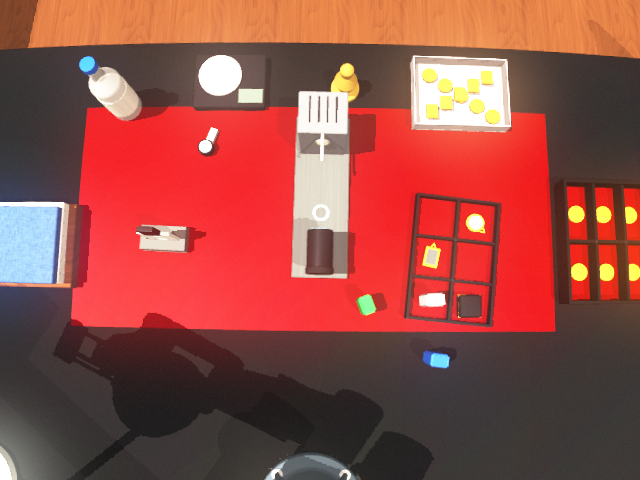

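View pics/side0.png

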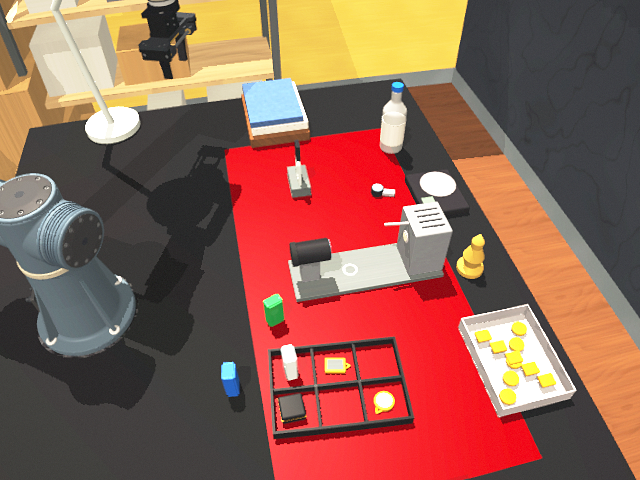

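The top view shows the viewer (ring mark at 321,213), the plate in its stand at (163,238) and the tray on the right (454,260). Three things look like the cell:
- White, in the tray at (432,300).
- Green, on the table at (367,304).
- Blue, on the table at (436,360).

The white one in the compartment fits the description. I'll confirm it in an enlarged crop.

```bash
python3 - <<'E'
from h import *
a=load('top')['frame'][:,:,::-1]; b=load('side')['frame'][:,:,::-1]
def c(f,x,y,w,h,k): return cv2.resize(f[y:y+h,x:x+w],None,fx=k,fy=k,interpolation=cv2.INTER_CUBIC)
# top row: top cam stand (x125..205,y210..270) x5 =400x300 ; tray cell (400..480,280..340)
o=np.vstack([np.hstack([c(a,125,208,80,60,5),c(a,410,270,80,60,5)]),np.hstack([c(b,265,140,80,60,5),c(b,260,335,80,60,5)])])
cv2.imwrite('pics/c1.png',o)
o=np.vstack([np.hstack([c(a,280,80,100,75,4),c(a,280,210,100,75,4)]),np.hstack([c(b,360,200,100,75,4),c(b,280,230,100,75,4)])])
cv2.imwrite('pics/c2.png',o)
E
```

```text
(no output)
```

View pics/c1.png

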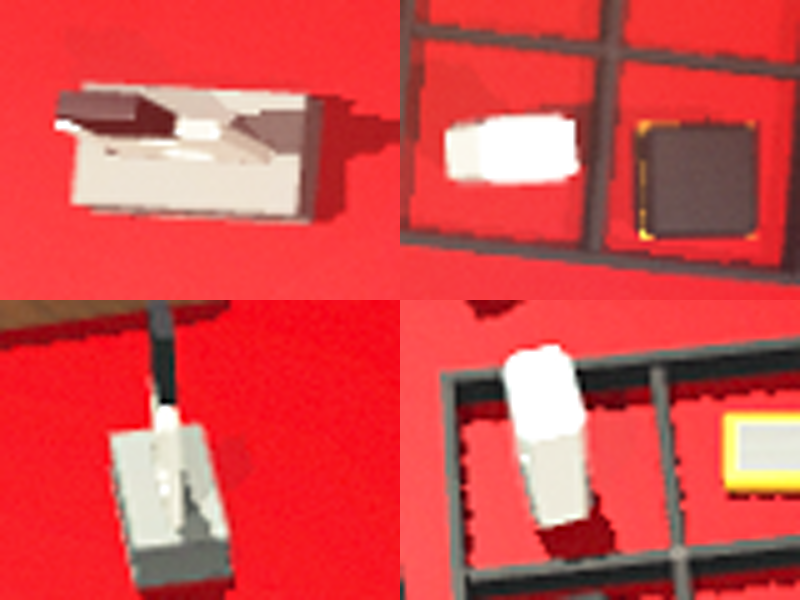

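View pics/c2.png

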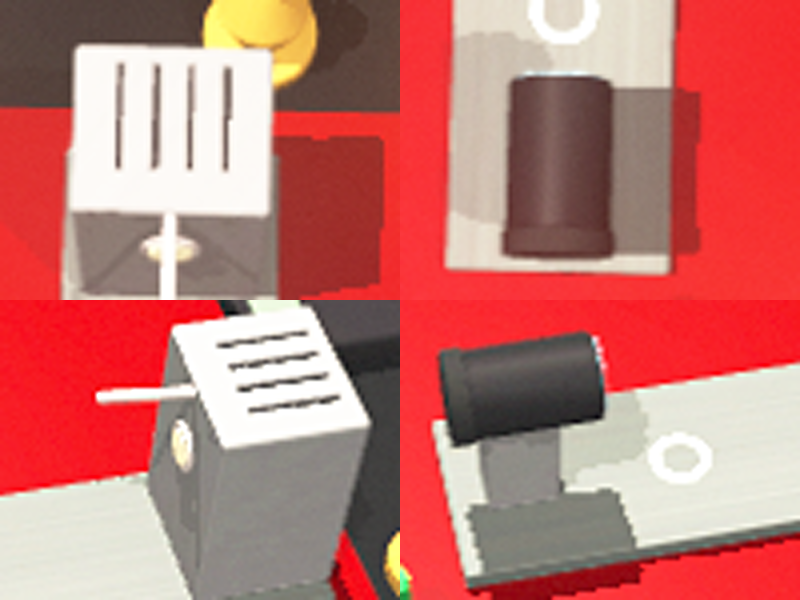

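The crop confirms the white cell: it stands 70 mm high in the tray, its longer side lies along world y, and it is neither blue nor green. Next I'll fit the poses from the corner pixels I've read.

```bash
cat > fit.py <<'E'
from h import *
from scipy.optimize import least_squares
S={'t':load('top'),'s':load('side')}
def fit(obs,x0,zoff=0):
    # obs: (cam,u,v,X,Y,Z mm) ; pose x,y,yaw
    def r(p):
        c,s=np.cos(p[2]),np.sin(p[2]); o=[]
        for k,u,v,X,Y,Z in obs:
            P=[p[0]+(c*X-s*Y)/1e3,p[1]+(s*X+c*Y)/1e3,Z/1e3+zoff]
            o+=list(proj(S[k],P)[0]-[u,v])
        return np.array(o)
    f=least_squares(r,x0,loss='soft_l1'); return f.x,np.round(f.fun.reshape(-1,2),1).tolist()
E
python3 - <<'E'
from fit import *
def C(k,x0,y0,m,ox,oy,pts): return [(k,x0+(u-ox)/m,y0+(v-oy)/m,X,Y,Z) for u,v,X,Y,Z in pts]
V=C('t',280,80,4,0,0,[(75,45,200,45,140),(270,48,200,-45,140),(73,210,120,45,140),(268,215,120,-45,140)])
V+=C('t',280,210,4,400,0,[(446,268,-130,55,12),(672,272,-130,-55,12)])+[('t',321.2,213,0,0,12),('s',350,269.3,0,0,12)]
V+=C('s',360,200,4,0,300,[(172,323,120,45,140),(222,447,120,-45,140),(370,420,200,-45,140),(310,305,200,45,140),(98,397,67,0,141)])
V+=C('s',280,230,4,400,300,[(470,578,-130,-55,12),(433,422,-130,55,12)])
print('viewer',fit(V,[.45,0,0]))
St=C('t',125,208,5,0,0,[(82,83,25,45,28),(310,95,25,-45,28),(303,219,-25,-45,28),(72,205,-25,45,28)])
St+=C('s',265,140,5,0,300,[(108,437,-25,45,28),(203,427,25,45,28),(232,540,25,-45,28),(135,548,-25,-45,28)])
print('stand',fit(St,[.4,.3,0]))
print('tabtop',atz(S['t'],(145,229.4),.136))
Ce=C('t',410,270,5,400,0,[(482,149,0,17,75),(578,147,0,-17,75),(530,115,12,0,75),(529,182,-12,0,75)])
Ce+=C('s',260,335,5,400,300,[(545,393,0,0,75),(560,523,0,-17,5)])
print('cell',fit(Ce,[.25,-.2,0]))
E
```

```text
viewer (array([ 0.57296249, -0.01281685, -0.00642832]), [[-0.5, -1.3], [0.4, -1.0], [-1.2, -0.5], [0.5, -0.8], [0.1, -0.4], [-0.4, -0.4], [-0.4, -1.0], [-0.6, 0.6], [-1.5, 0.7], [-0.1, 0.4], [0.1, 1.0], [-0.5, -0.2], [-0.9, 0.7], [-1.7, 0.5], [-1.1, 0.2]])
stand (array([ 0.51596641,  0.29689921, -0.03665114]), [[0.8, -0.8], [-0.3, -1.1], [-1.0, -0.7], [0.5, -0.2], [-0.7, 0.1], [-0.8, -0.1], [-1.0, -0.0], [-1.3, 0.8]])
tabtop [0.51506424 0.29609475 0.136     ]
cell (array([ 0.40044605, -0.2268135 ,  0.03236503]), [[0.2, -0.3], [-0.9, -0.4], [-0.6, -0.3], [0.1, -0.6], [-1.3, 0.7], [-0.5, 0.9]])
```

Request:
servo_tool --rows '[[[0,0,0],-0.125,0],[[0,0,0],-0.125,0],[[0,0,0],-0.125,0],[[-0.0276,-0.0265,0],0,0],[[-0.0276,-0.0265,0],0,0],[[-0.0276,-0.0265,0],0,0],[[-0.0276,-0.0265,0],0,0],[[-0.0276,-0.0265,0],0,0],[[-0.0276,-0.0265,0],0,0],[[-0.0276,-0.0265,0],0,0]]'

```text
time_s: 0.93
eef_pos: [0.4371, 0.3786, 0.2412]
ee_rot: [[-0.999, 0.037, -0.001], [0.037, 0.999, -0.0], [0.001, -0.0, -1.0]]
wrist_force: [0.3, 0.7, 0.4]
width: 0.0871
grasp_force: 0.0
```

```bash
cat > go.py <<'E'
from h import *
import sys
# go.py x y z yaw(world yaw of frame whose y axis = tool y)
def go(x,y,z,yaw):
    s=sense(); R=s['ee_rot']; d=R.T@(np.array([x,y,z])-s['eef_pos'])
    ty=np.arctan2(-R[0,1],R[1,1])
    print('t',round(s['time_s'],2),'pos',s['eef_pos'].round(4),'tool d mm',(d*1e3).round(1),'yaw cmd',round(-(yaw-ty),4),'w',round(s['width'],4),'F',s['wrist_force'].round(1),'M',s['moment'].round(2),'g',round(s['grasp_force'],1),'tilt',R[:2,2].round(4))
if __name__=='__main__': go(*map(float,sys.argv[1:5]))
E
python3 go.py .516 .297 .2 -.037
```

```text
t 0.93 pos [0.4371 0.3786 0.2412] tool d mm [-81.9 -78.7  41.1] yaw cmd 0.0003 w 0.0871 F [0.3 0.7 0.4] M [0.02 0.02 0.05] g 0.0 tilt [-0.0009 -0.0004]
```

Request:
servo_tool --rows '[[[-0.0276,-0.0265,0.02],0,0],[[-0.0276,-0.0265,0.02],0,0],[[-0.0276,-0.0265,0],0,0],[[0,0,0],0,0],[[0,0,0],0,0],[[0,0,0],0,0]]'

```text
time_s: 1.43
eef_pos: [0.5138, 0.2996, 0.2026]
ee_rot: [[-0.999, 0.038, -0.001], [0.038, 0.999, 0.0], [0.001, 0.0, -1.0]]
wrist_force: [0.3, 0.4, -0.2]
width: 0.0869
grasp_force: 0.0
```

```bash
python3 go.py .516 .297 .118 -.037; python3 - <<'E'
from h import *
a=cam('top','t1')['frame'][:,:,::-1]; b=cam('side','s1')['frame'][:,:,::-1]
def c(f,x,y,w,h,k): return cv2.resize(f[y:y+h,x:x+w],None,fx=k,fy=k,interpolation=cv2.INTER_CUBIC)
cv2.imwrite('pics/c3.png',np.hstack([c(a,70,170,130,130,3),c(b,240,80,130,130,3)]))
E
```

```text
t 1.43 pos [0.5138 0.2996 0.2026] tool d mm [-2.4 -2.5 84.6] yaw cmd -0.0007 w 0.0869 F [ 0.3  0.4 -0.2] M [0.07 0.05 0.05] g 0.0 tilt [-0.0015  0.0001]
```

View pics/c3.png

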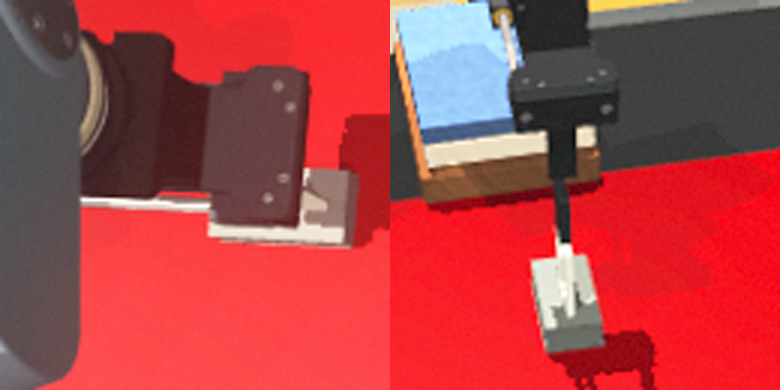

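The picture shows the fingers lined up with the tab: in the right half of the crop, finger and tab are both at column 562. I'll go down and close.

Request:
servo_tool --rows '[[[-0.001,-0.001,0.028],0,0],[[-0.001,-0.001,0.028],0,0],[[0,0,0.014],0,0],[[0,0,0.014],0,0],[[0,0,0],0,0],[[0,0,0],0,0],[[0,0,0],0,0]]'

```text
time_s: 2.12
eef_pos: [0.5162, 0.2987, 0.12]
ee_rot: [[-0.999, 0.035, 0.001], [0.035, 0.999, 0.001], [-0.001, 0.001, -1.0]]
wrist_force: [-0.0, 0.8, 0.9]
width: 0.087
grasp_force: 0.0
```

```bash
python3 go.py .516 .297 .118 -.037
```

```text
t 2.12 pos [0.5162 0.2987 0.12  ] tool d mm [ 0.2 -1.7  2. ] yaw cmd 0.0018 w 0.087 F [-0.   0.8  0.9] M [ 0.08 -0.05 -0.03] g 0.0 tilt [0.0015 0.0005]
```

Request:
servo_tool --rows '[[[0,-0.002,0.002],0,0.3],[[0,0,0],0,0.5],[[0,0,0],0,0.6],[[0,0,0],0,0.8],[[0,0,0],0,1],[[0,0,0],0,1],[[0,0,0],0,1],[[0,0,0],0,1],[[0,0,0],0,1],[[0,0,0],0,1]]'

```text
time_s: 2.95
eef_pos: [0.5162, 0.2956, 0.1169]
ee_rot: [[-0.999, 0.037, -0.0], [0.037, 0.999, -0.0], [0.0, -0.0, -1.0]]
wrist_force: [-1.2, -1.2, -0.1]
width: 0.0296
grasp_force: 30.0
```

```bash
python3 go.py .516 .297 .118 -.037
```

```text
t 2.95 pos [0.5162 0.2956 0.1169] tool d mm [ 0.3  1.4 -1.1] yaw cmd 0.0002 w 0.0296 F [-1.2 -1.2 -0.1] M [-0.03  0.01  0.04] g 30.0 tilt [-0. -0.]
```

Request:
servo_tool --rows '[[[0,0,-0.02],0,1],[[0,0,-0.02],0,1],[[0,0,-0.02],0,1],[[0,0,-0.018],0,1],[[0,0,0],0,1],[[0,0,0],0,1]]'

```text
time_s: 3.45
eef_pos: [0.5166, 0.2958, 0.1956]
ee_rot: [[-0.999, 0.037, 0.002], [0.037, 0.999, 0.001], [-0.002, 0.001, -1.0]]
wrist_force: [0.6, 0.4, -1.5]
width: 0.0297
grasp_force: 30.0
```

```bash
python3 go.py .618 -.012 .185 -.0064; python3 - <<'E'
from fit import *
import cv2
im=cv2.imread('pics/top0.png'); 
v=np.array([0.573,-0.0128]);yaw=-.0064;c,s=np.cos(yaw),np.sin(yaw)
P=lambda X,Z:[v[0]+c*X/1e3,v[1]+s*X/1e3,Z/1e3]
print(proj(S['t'],[P(67,141),P(95,137.5)]))
g=cv2.cvtColor(im,cv2.COLOR_BGR2GRAY)
for r in (148,150,154,158,160,162,164): print(r,g[r,314:331])
E
```

```text
t 3.45 pos [0.5166 0.2958 0.1956] tool d mm [-112.6 -303.8   10.6] yaw cmd -0.0304 w 0.0297 F [ 0.6  0.4 -1.5] M [-0.06  0.    0.06] g 30.0 tilt [0.0021 0.0007]
[[321.70314648 160.91801298]
 [321.98616983 146.29512139]]
148 [131 131 131 131 129 129 249 255 255 241 139 121 116 114 116 120 117]
150 [130 131 131 130 129 128 249 255 255 239 137 129 130 128 126 124 126]
154 [212 211 214 211 213 204 251 255 255 241 186 191 191 193 194 183 173]
158 [222 223 222 219 221 209 252 255 254 241 212 221 219 220 222 222 224]
160 [220 222 221 221 220 221 252 255 254 234 208 219 220 221 223 222 222]
162 [222 223 222 222 220 221 222 221 220 225 224 220 221 222 223 224 223]
164 [224 224 222 219 221 221 221 221 221 226 225 222 221 221 225 223 225]
```

Request:
servo_tool --rows '[[[0,0,0],-0.0304,1],[[-0.0115,-0.034,0.001],0,1],[[-0.0115,-0.034,0.001],0,1],[[-0.0115,-0.034,0.001],0,1],[[-0.0115,-0.034,0.001],0,1],[[-0.0115,-0.034,0.001],0,1],[[-0.0115,-0.034,0.001],0,1],[[-0.0115,-0.034,0.001],0,1],[[-0.0115,-0.034,0.001],0,1],[[-0.0115,-0.034,0.001],0,1]]'

```text
time_s: 4.28
eef_pos: [0.6168, -0.0126, 0.1838]
ee_rot: [[-1.0, 0.007, -0.004], [0.007, 1.0, 0.001], [0.004, 0.001, -1.0]]
wrist_force: [0.4, 0.0, -0.4]
width: 0.0295
grasp_force: 30.0
```

Request:
servo_tool --rows '[[[0,0,0.001],0,1],[[0,0,0],0,1],[[0,0,0],0,1],[[0,0,0],0,1]]'

```text
time_s: 4.62
eef_pos: [0.6165, -0.0097, 0.1838]
ee_rot: [[-1.0, 0.005, -0.003], [0.005, 1.0, 0.001], [0.003, 0.001, -1.0]]
wrist_force: [1.0, 1.5, -0.3]
width: 0.0301
grasp_force: 30.0
```

```bash
python3 go.py .618 -.0131 .182 -.0064; python3 - <<'E'
from h import *
a=cam('top','t2')['frame'][:,:,::-1]; b=cam('side','s2')['frame'][:,:,::-1]
def c(f,x,y,w,h,k): return cv2.resize(f[y:y+h,x:x+w],None,fx=k,fy=k,interpolation=cv2.INTER_CUBIC)
cv2.imwrite('pics/c4.png',np.hstack([c(a,270,110,100,120,4),c(b,340,190,100,120,4)]))
v=np.array([0.573,-0.0128]);yaw=-.0064
print(proj(load('side'),[[sense()['eef_pos'][0],sense()['eef_pos'][1],sense()['eef_pos'][2]-.041],[.643,-.0132,.141]]))
E
```

```text
t 4.62 pos [ 0.6165 -0.0097  0.1838] tool d mm [-1.6 -3.4  1.8] yaw cmd 0.0011 w 0.0301 F [ 1.   1.5 -0.3] M [0.03 0.03 0.02] g 30.0 tilt [-0.0028  0.001 ]
[[372.37095377 224.4761182 ]
 [385.0584088  224.65496877]]
```

View pics/c4.png

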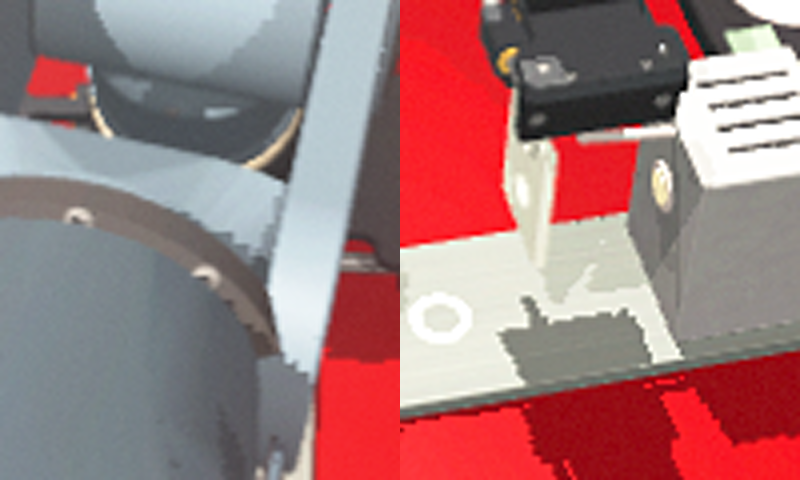

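The side picture shows the plate upright just in front of the peg, its edge at crop (540,200) and the peg tip at (580,135). I'll correct the y offset and start threading it on.

Request:
servo_tool --rows '[[[0,-0.003,0.0015],0,1],[[0,0,0],0,1],[[0,0,0],0,1],[[0,0,0],0,1]]'

```text
time_s: 5.05
eef_pos: [0.6177, -0.0137, 0.1836]
ee_rot: [[-1.0, 0.006, 0.0], [0.006, 1.0, -0.0], [-0.0, -0.0, -1.0]]
wrist_force: [0.1, 0.3, 0.0]
width: 0.0296
grasp_force: 30.0
```

```bash
python3 go.py .618 -.0131 .182 -.0064
```

```text
t 5.05 pos [ 0.6177 -0.0137  0.1836] tool d mm [-0.3  0.6  1.6] yaw cmd 0.0005 w 0.0296 F [0.1 0.3 0. ] M [0.02 0.03 0.05] g 30.0 tilt [ 0.0002 -0.    ]
```

Request:
servo_tool --rows '[[[-0.006,0,0.001],0,1],[[-0.006,0,0],0,1],[[-0.004,0,0],0,1],[[-0.004,0,0],0,1],[[-0.004,0,0],0,1],[[-0.004,0,0.0005],0,1],[[-0.004,0,0.0005],0,1],[[0,0,0],0,1],[[0,0,0],0,1]]'

```text
time_s: 5.8
eef_pos: [0.6498, -0.0142, 0.1813]
ee_rot: [[-1.0, 0.006, -0.0], [0.006, 1.0, 0.0], [0.0, 0.0, -1.0]]
wrist_force: [-0.6, -0.2, -0.3]
width: 0.0294
grasp_force: 30.0
```

```bash
python3 go.py .670 -.0134 .178 -.0064; python3 - <<'E'
from h import *
b=cam('side','s3')['frame'][:,:,::-1]
cv2.imwrite('pics/c5.png',cv2.resize(b[190:290,350:450],None,fx=6,fy=6,interpolation=cv2.INTER_CUBIC))
E
```

```text
t 5.8 pos [ 0.6498 -0.0142  0.1813] tool d mm [-20.2   1.    3.3] yaw cmd 0.0 w 0.0294 F [-0.6 -0.2 -0.3] M [ 0.01  0.03 -0.05] g 30.0 tilt [-0.0004  0.    ]
```

View pics/c5.png

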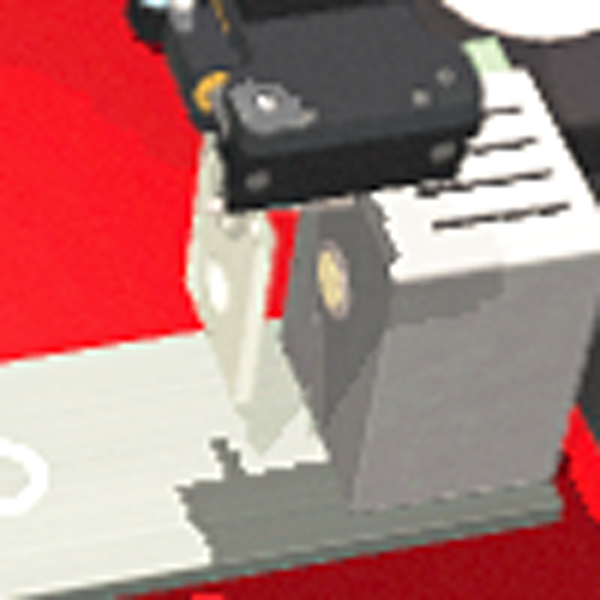

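No force, and the plate is past the peg tip, with the tip showing in the eye at crop (237,222). I'll go further in, then lower it.

Request:
servo_tool --rows '[[[-0.005,0,0.0007],0,1],[[-0.005,0,0.0007],0,1],[[-0.005,0,0.0007],0,1],[[-0.004,0,0.0007],0,1],[[0,0,0],0,1],[[0,0,0],0,1]]'

```text
time_s: 6.35
eef_pos: [0.6689, -0.0144, 0.1784]
ee_rot: [[-1.0, 0.006, -0.0], [0.006, 1.0, 0.0], [0.0, 0.0, -1.0]]
wrist_force: [0.2, 0.3, -0.6]
width: 0.0295
grasp_force: 30.0
```

```bash
python3 go.py .670 -.0134 .173 -.0064
```

```text
t 6.35 pos [ 0.6689 -0.0144  0.1784] tool d mm [-1.1  1.   5.4] yaw cmd 0.0001 w 0.0295 F [ 0.2  0.3 -0.6] M [0.   0.01 0.01] g 30.0 tilt [-0.0003  0.    ]
```

Lower until it makes contact.

Request:
servo_tool --rows '[[[0,0.0005,0.002],0,1],[[0,0,0.001],0,1],[[0,0,0.001],0,1],[[0,0,0.0005],0,1],[[0,0,0],0,1],[[0,0,0],0,1]]'

```text
time_s: 6.85
eef_pos: [0.6686, -0.0139, 0.1741]
ee_rot: [[-1.0, 0.006, -0.0], [0.006, 1.0, 0.0], [0.0, 0.0, -1.0]]
wrist_force: [0.8, 0.2, -0.0]
width: 0.0299
grasp_force: 30.0
```

Request:
servo_tool --rows '[[[0,0,0.001],0,1],[[0,0,0],0,1],[[0,0,0.001],0,1],[[0,0,0],0,1],[[0,0,0],0,1]]'

```text
time_s: 7.27
eef_pos: [0.6689, -0.0139, 0.1727]
ee_rot: [[-1.0, 0.006, 0.001], [0.006, 1.0, -0.0], [-0.001, -0.0, -1.0]]
wrist_force: [-1.5, -0.6, 3.0]
width: 0.0293
grasp_force: 30.0
```

Contact at 3 N, at the height I expected. Now I'll release it and rise.

Request:
servo_tool --rows '[[[0,0,0],0,0.6],[[0,0,0],0,0.5],[[0,0,0],0,0.4],[[0,0,0],0,0.3],[[0,0,0],0,0.2],[[0,0,0],0,0.1],[[0,0,0],0,0.1],[[0,0,0],0,0.1]]'

```text
time_s: 7.93
eef_pos: [0.6687, -0.0139, 0.1721]
ee_rot: [[-1.0, 0.006, -0.0], [0.006, 1.0, -0.0], [0.0, -0.0, -1.0]]
wrist_force: [0.1, 0.6, -0.6]
width: 0.0729
grasp_force: 0.0
```

Request:
servo_tool --rows '[[[0,0,-0.01],0,0.1],[[0,0,-0.02],0,0.1],[[0,0,-0.02],0,0.1],[[0,0,-0.03],0,0.1],[[0,0,-0.03],0,0.1],[[0,0,0],0,0.1]]'

```text
time_s: 8.43
eef_pos: [0.6724, -0.0145, 0.2906]
ee_rot: [[-1.0, 0.006, 0.014], [0.006, 1.0, -0.003], [-0.014, -0.003, -1.0]]
wrist_force: [0.3, -0.2, 1.0]
width: 0.0781
grasp_force: 0.0
```

```bash
python3 go.py .4005 -.2268 .25 .032
```

```text
t 8.43 pos [ 0.6724 -0.0145  0.2906] tool d mm [ 271.2 -213.9   37.3] yaw cmd -0.0382 w 0.0781 F [ 0.3 -0.2  1. ] M [ 0.01 -0.   -0.02] g 0.0 tilt [ 0.0143 -0.0028]
```

Request:
servo_tool --rows '[[[0,0,0],-0.038,0.1],[[0.031,-0.0226,0],0,0.1],[[0.031,-0.0226,0],0,0.1],[[0.031,-0.0226,0],0,0.1],[[0.031,-0.0226,0],0,0.1],[[0.031,-0.0226,0],0,0.1],[[0.031,-0.0226,0],0,0.1],[[0.031,-0.0226,0],0,0.1],[[0.031,-0.0226,0],0,0.1],[[0.031,-0.0226,0],0,0.1]]'

```text
time_s: 9.27
eef_pos: [0.3948, -0.2267, 0.2828]
ee_rot: [[-0.999, -0.032, 0.001], [-0.032, 0.999, -0.001], [-0.001, -0.001, -1.0]]
wrist_force: [0.5, -0.4, 1.0]
width: 0.0784
grasp_force: 0.0
```

Request:
servo_tool --rows '[[[0,0,0.04],0,0.1],[[0,0,0.04],0,0.2],[[0,0,0.04],0,0.25],[[0,0,0.02],0,0.25],[[0,0,0],0,0.25],[[0,0,0],0,0.25],[[0,0,0],0,0.25]]'

```text
time_s: 9.85
eef_pos: [0.3972, -0.2268, 0.1434]
ee_rot: [[-0.999, -0.032, 0.002], [-0.032, 0.999, -0.002], [-0.002, -0.002, -1.0]]
wrist_force: [-0.2, -0.4, -0.1]
width: 0.0656
grasp_force: 0.0
```

```bash
python3 go.py .4005 -.2268 .058 .032; python3 - <<'E'
from h import *
a=cam('top','t4')['frame'][:,:,::-1]; b=cam('side','s4')['frame'][:,:,::-1]
def c(f,x,y,w,h,k): return cv2.resize(f[y:y+h,x:x+w],None,fx=k,fy=k,interpolation=cv2.INTER_CUBIC)
cv2.imwrite('pics/c6.png',np.hstack([c(b,350,190,100,150,4),c(b,240,270,100,150,4)]))
E
```

```text
t 9.85 pos [ 0.3972 -0.2268  0.1434] tool d mm [-3.1  0.1 85.4] yaw cmd -0.0002 w 0.0656 F [-0.2 -0.4 -0.1] M [0.05 0.01 0.01] g 0.0 tilt [ 0.002 -0.002]
```

View pics/c6.png

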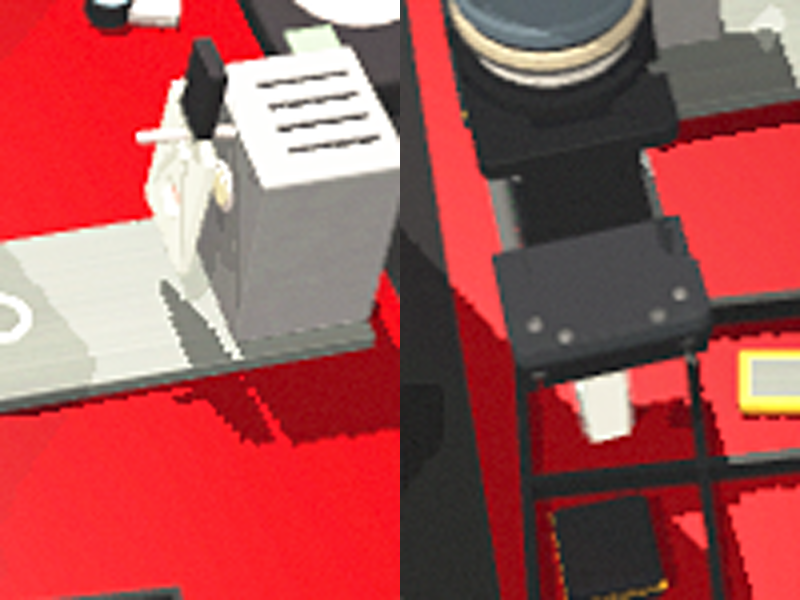

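The left crop shows the plate hanging on the peg, peg end at (140,137), with nothing holding it. The right crop shows the gripper above the white cell, whose near bottom edge runs (590–633,440). I'll use that edge to check the cell's x once more.

```bash
python3 - <<'E'
from h import *
s=load('side')
for u in (287.5,293,298.2): print(atz(s,(u,380),.005))
# top image corners of cell top face from first picture
t=cv2.imread('pics/top0.png')[288:312,414:450]; cells=(t.min(2)>200).astype(np.uint8)
n,l,st,c=cv2.connectedComponentsWithStats(cells); print(st,c)
p=np.argwhere(cells)[:,::-1]
r=cv2.minAreaRect(p.astype(np.float32)); print(r)
E
```

```text
[ 0.39377523 -0.24126311  0.005     ]
[ 0.40396391 -0.24345719  0.005     ]
[ 0.41359156 -0.24553732  0.005     ]
[[  0   0  36  24 564]
 [  5   5  27  13 300]] [[17.02304965 11.60460993]
 [18.39666667 11.30333333]]
((18.0, 11.0), (26.0, 12.0), 0.0)
```

Request:
servo_tool --rows '[[[-0.005,0,0],0,0.25],[[0,0,0.02],0,0.25],[[0,0,0.02],0,0.25],[[0,0,0.02],0,0.25],[[0,0,0.015],0,0.25],[[0,0,0.01],0,0.25],[[0,0,0],0,0.25],[[0,0,0],0,0.25]]'

```text
time_s: 10.62
eef_pos: [0.4019, -0.2261, 0.0576]
ee_rot: [[-0.999, -0.032, 0.001], [-0.032, 0.999, -0.001], [-0.001, -0.001, -1.0]]
wrist_force: [1.9, -0.6, -0.2]
width: 0.0653
grasp_force: 0.0
```

```bash
python3 go.py .402 -.2266 .058 .032
```

```text
t 10.62 pos [ 0.4019 -0.2261  0.0576] tool d mm [-0.1 -0.5 -0.4] yaw cmd -0.0001 w 0.0653 F [ 1.9 -0.6 -0.2] M [0.02 0.02 0.02] g 0.0 tilt [ 0.0007 -0.0006]
```

Request:
servo_tool --rows '[[[0,0,0],0,0.35],[[0,0,0],0,0.45],[[0,0,0],0,0.5],[[0,0,0],0,0.55],[[0,0,0],0,0.6],[[0,0,0],0,0.7],[[0,0,0],0,1],[[0,0,0],0,1],[[0,0,0],0,1],[[0,0,0],0,1]]'

```text
time_s: 11.45
eef_pos: [0.4014, -0.2259, 0.0574]
ee_rot: [[-1.0, -0.032, 0.0], [-0.032, 1.0, -0.0], [-0.0, -0.0, -1.0]]
wrist_force: [-0.4, -0.9, 4.1]
width: 0.0338
grasp_force: 29.9
```

```bash
python3 go.py .402 -.2266 .058 .032
```

```text
t 11.45 pos [ 0.4014 -0.2259  0.0574] tool d mm [-0.6 -0.7 -0.6] yaw cmd -0.0004 w 0.0338 F [-0.4 -0.9  4.1] M [0.11 0.06 0.01] g 29.9 tilt [ 0.0003 -0.0003]
```

The opening of 33.8 mm shows the grip is on the frosted faces. I'll lift, move in +x, then go sideways into the gap.

Request:
servo_tool --rows '[[[0,0,-0.015],0,1],[[0,0,-0.025],0,1],[[0,0,-0.03],0,1],[[0,0,-0.03],0,1],[[0,0,0],0.038,1],[[-0.03,0,0],0,1],[[-0.035,0,0],0,1],[[-0.035,0,0],0,1],[[-0.035,0,0],0,1],[[-0.035,0,0],0,1]]'

```text
time_s: 12.28
eef_pos: [0.5722, -0.2263, 0.1564]
ee_rot: [[-1.0, 0.006, -0.002], [0.006, 1.0, 0.001], [0.002, 0.001, -1.0]]
wrist_force: [-0.9, -0.5, -1.6]
width: 0.0334
grasp_force: 29.9
```

```bash
python3 go.py .573 -.0128 .12 -.0064
```

```text
t 12.28 pos [ 0.5722 -0.2263  0.1564] tool d mm [  0.5 213.5  36.6] yaw cmd 0.0 w 0.0334 F [-0.9 -0.5 -1.6] M [ 0.02 -0.03  0.02] g 29.9 tilt [-0.0016  0.0009]
```

Request:
servo_tool --rows '[[[0,0.02,0],0,1],[[0,0.028,0.003],0,1],[[0,0.03,0.003],0,1],[[0,0.03,0.003],0,1],[[0,0.03,0.003],0,1],[[0,0.03,0.006],0,1],[[0,0.025,0.006],0,1],[[0,0.0205,0.006],0,1],[[0,0,0.005],0,1],[[0,0,0],0,1]]'

```text
time_s: 13.12
eef_pos: [0.5712, -0.0121, 0.1205]
ee_rot: [[-1.0, 0.004, -0.004], [0.004, 1.0, 0.001], [0.004, 0.0, -1.0]]
wrist_force: [0.3, -1.0, -1.9]
width: 0.0339
grasp_force: 29.9
```

Request:
servo_tool --rows '[[[0,0,0.005],0,1],[[0,0,0.003],0,1],[[0,0,0],0,1],[[0,0,0],0,1],[[0,0,0],0,1]]'

```text
time_s: 13.53
eef_pos: [0.5728, -0.0143, 0.1143]
ee_rot: [[-1.0, 0.008, 0.0], [0.008, 1.0, -0.0], [-0.0, -0.0, -1.0]]
wrist_force: [-0.9, 0.3, -1.6]
width: 0.0336
grasp_force: 29.9
```

```bash
python3 go.py .573 -.0128 .1104 -.0064; python3 - <<'E'
from h import *
a=cam('top','t5')['frame'][:,:,::-1]; b=cam('side','s5')['frame'][:,:,::-1]
def c(f,x,y,w,h,k): return cv2.resize(f[y:y+h,x:x+w],None,fx=k,fy=k,interpolation=cv2.INTER_CUBIC)
cv2.imwrite('pics/c7.png',c(b,280,180,180,130,4))
s=load('side')
q=proj(s,[[.573,-.0128-.017,.093],[.573,-.0128-.017,.058],[.573-.009,-.0298,.058],[.573+.009,-.0298,.058]])
print((q-[280,180])*4)
E
```

```text
t 13.53 pos [ 0.5728 -0.0143  0.1143] tool d mm [-0.2  1.5  3.9] yaw cmd -0.0013 w 0.0336 F [-0.9  0.3 -1.6] M [ 0.04 -0.01  0.06] g 29.9 tilt [ 0.0004 -0.0001]
[[291.96417389 286.54587374]
 [289.11809128 329.68560604]
 [272.65712709 332.52786529]
 [305.53698204 326.84887972]]
```

View pics/c7.png

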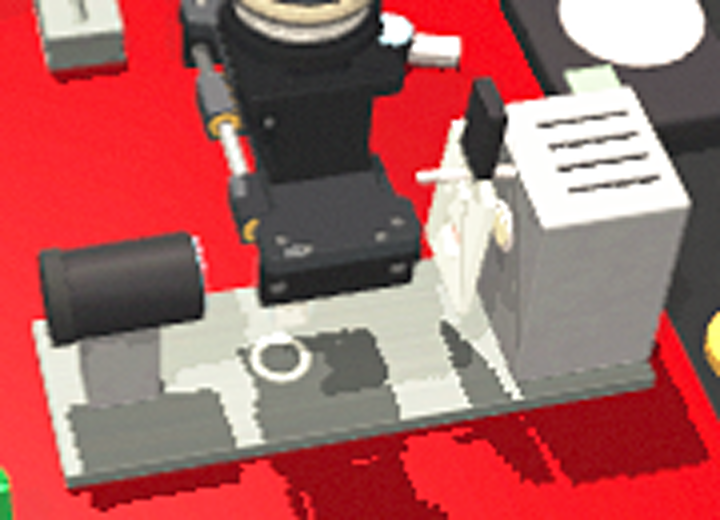

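The picture shows the cell just below the gripper at crop (272–305, 300–325), where the model predicts it. The plate is hanging on the peg. Last correction:

Request:
servo_tool --rows '[[[0,0.0008,0.0025],0,1],[[0,0,0.001],0,1],[[0,0,0],0,1],[[0,0,0],0,1],[[0,0,0],0,1],[[0,0,0],0,1]]'

```text
time_s: 14.13
eef_pos: [0.5727, -0.0126, 0.1107]
ee_rot: [[-1.0, 0.006, 0.0], [0.006, 1.0, -0.0], [-0.0, -0.0, -1.0]]
wrist_force: [0.0, -0.0, -1.4]
width: 0.0334
grasp_force: 29.9
```

```bash
python3 go.py .573 -.0128 .1104 -.0064
```

```text
t 14.13 pos [ 0.5727 -0.0126  0.1107] tool d mm [-0.3 -0.2  0.3] yaw cmd 0.0002 w 0.0334 F [ 0.  -0.  -1.4] M [ 0.01  0.04 -0.04] g 29.9 tilt [ 0.0001 -0.    ]
```

Request:
servo_tool --rows '[[[0,0,0],0,1],[[0,0,0],0,1],[[0,0,0],0,1],[[0,0,0],0,1],[[0,0,0],0,1],[[0,0,0],0,1]]'

```text
time_s: 14.63
eef_pos: [0.5727, -0.0126, 0.1107]
ee_rot: [[-1.0, 0.006, 0.0], [0.006, 1.0, -0.0], [-0.0, -0.0, -1.0]]
wrist_force: [-0.0, 0.5, -1.7]
width: 0.0338
grasp_force: 29.9
```

```bash
python3 go.py .573 -.0128 .1104 -.0064; python3 -c "
from plant import *
print(hand_in())"
```

```text
t 14.63 pos [ 0.5727 -0.0126  0.1107] tool d mm [-0.3 -0.2  0.3] yaw cmd 0.0 w 0.0338 F [-0.   0.5 -1.7] M [ 0.03  0.02 -0.07] g 29.9 tilt [ 0.0001 -0.    ]
the job is handed in; nothing more can be done
None
```

I handed the job in at 14.6 s: the aperture plate hangs free on the lamp's peg, and the cell is held still by its frosted faces above the ring mark, within 1 mm of the measured target; no verdict came back.

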